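Set the splash guard in front of the red flask

ROBOT

A 6-joint arm with a two-finger parallel gripper is mounted at the origin on the work surface. World frame = base frame: x ahead of the robot, y to its left, z up, the work surface at z = 0. Lengths are in m, angles in rad, forces in N, time in s.
With the tool pointing down it reaches from about 0.3 to 0.875 m from the base axis. Payload 6.4 kg.
Tool frame: the origin (TCP) lies midway between the tips of the shut fingers; the grasp point (between the pads) lies 19 mm behind it; z points along the fingers, y is the direction in which the jaws open and shut (so a half turn about z gives the same grasp; the last joint's range is limited). The gripper opens to 88 mm and grips with 3 to 60 N. Pads are 18 mm wide; open, the fingers measure 123 mm over their backs; the gripper's body (75 mm by 187 mm) begins 45 mm behind the grasp point.
Start: joints at [0.997, 0.181, 1.607, -0, 1.354, -0.206], TCP at [0.207, 0.537, 0.239] pointing down, gripper open.
Joint ranges: [-2.99, 2.99], [-0.89, 2.07], [0.3, 2.58], [-1.14, 4.28], [0, 2.63], [-3.12, 3.12]. Speed limits (rad/s): [2.57, 2.57, 3.01, 3.14, 3.14, 3.14].

INTERFACE

Orientations are given as a rotation vector (axis times angle).
In Python, from rig import bot gives the robot as it stands.
- The arm moves only by the shell command python3 -m pendant 'ROWS' [OPENING] [FORCE]. ROWS is JSON, one flat list of numbers, 6 for each row, row after row: the shift along the tool's x, y, z in m, then the turn, a rotation vector about the tool's x, y, z in rad. In form: [x, y, z, rx, ry, rz, x, y, z, rx, ry, rz, ...]. A call has exactly 5 rows; each row shifts and turns the commanded pose from where the row before left it, along the tool's axes as they then stand; what a row does not reach is not made up. A row lasts 1/12 s, in which the tool goes at most 41.7 mm and 7.16 degrees, less where a joint would pass 70% of its speed; a pose out of reach is approached as far as the arm can. A call is refused whole if a number of a shift passes 0.0417 or a number of a turn 0.125, either way. A call with a gripper value outside its range is refused whole. OPENING is the opening in per cent of the stroke, from 0 (shut) to 100 (fully open), set as the call begins (- or left out, the last holds). The fingers move at their own pace and stop on an object; FORCE is the grip in N (left out, the last holds). Time passes only in rows, so rows that do not move let the fingers close, or fill a call up. It gives the time, the measured TCP pose, the force and the opening at its end, in the units of the state.
- bot.read_state(): the state, without advancing time (a new reading comes with each control period).
- bot.grab_frame(name): name is "scene" or "top"; returns (picture, depth): 480x640x3 uint8, red, green, blue; 480x640 float32, m along the optical axis (not along the pixel's ray), 0 where there is no reading.
- bot.camera_params(name): a dict with "K" (3x3 intrinsics, pixels), "k1" (the pictures are not rectified: a ray, as slopes to the right and down, at radius r is drawn at 1 + k1 r^2 times it, then the intrinsics apply), "R" (3x3) and "t" (3): a world point X has camera coordinates R X + t. Camera axes: x right, y down, z forward; pixel columns grow to the right and rows downward; lengths in m; the calibration is good to about 2 mm. A picture is of the moment at which its call begins. camera_params takes no time and is no camera call.
- bot.job_done(): hands the job in, once; it reports no verdict.
The state is a dict: "t": time; "joint_pos": joint angles; "dq": joint speeds; "effort": joint torques, N m; "position": TCP position; "ee_rot": TCP orientation; "force": force on the tool from outside, world axes, zero at the start; "wrist_torque": the same for the moment, N m; "finger_gap": finger opening in m.
Only numpy, scipy, OpenCV 4.12 (cv2) and the standard library are available. Lean on these libraries where they do the work, as an engineer would, in place of code of your own. Each camera call takes 0.05 s, during which the arm holds its last target. There are 200 camera calls.

TASK

Turn the clamp knob anticlockwise until its bar points along the rail to free the guard carriage, slide the carriage until its pointer stands in line with the red flask's index tongue, and lock it there by turning the knob clockwise until the bar is square across the rail. Then take the amber guard panel (orange grip) out of the rack and push it upright fully home in the carriage's slot, with the carriage still locked in line. Leave the green panel and everything else on the table as it stands.

Things in the scene. Friction and masses are not known exactly. Their poses are not given: they have to be found in the camera images.
- carriage (a joint): slide of the grey guard carriage along its rail, m; 0 = middle of the rail, + towards the unit's +y; stops at -0.125 and +0.125. About 2 N moves it while the clamp is free; while clamped it is held by the brake foot and holds against more than 40 N.
- knob (a joint): black clamp knob on the carriage, rad. 0 (stop) = fully free, bar along the rail; grows clockwise seen from above; 1.6 (stop) = hard locked, bar square across the rail. The brake starts to bite near 0.7; it turns with 0.1 to 0.25 N m.
- knob_grip (a point): centre of the knob's bar grip, 114 mm above the table: black upright bar with a white line on top, 56 mm long (this point's y, which turns with the knob), 16 mm thick (its x: pinch this way), 93 to 129 mm above the table, on a thin stem over a 48 mm disc (60 to 70 mm). Vertical axis, 60 mm to the -x side of the slot centre.
- carriage_slot (a point): centre of the slot floor on the carriage, 60 mm above the table; axes as the unit's. Black slot, open at the top, inside 136 mm long (y) and 11 mm wide (x), walls 20 mm tall plus flared lips to 26 mm. Carriage body 98 x 110 mm, top 60 mm above the table. A white pointer on its far (+x) edge marks the middle of the slot.
- unit: white guard unit fixed to the table; origin on the table under the middle of the rail. The rail (430 mm) runs along its y; behind it (+x 70 to 220 mm) lies a white heating plate with a black top 60 mm high, 380 mm long.
- station_red: round glass flask (64 mm ball, white stopper) in a RED seat, 104 mm high in all, with a red index tongue that points at the rail; fixed on the heating plate. Origin: centre under the seat, 60 mm above the table, 115 mm behind the slot's line; axes as the unit's. Its place along the unit's y is where the carriage slot's middle must stand.
- station_blue: the same flask in a BLUE seat with blue tongue; not the one wanted. Origin likewise.
- rack: grey panel rack fixed to the table, 150 x 160 mm, base 12 mm thick; origin on the table under its centre. Two parallel white slots along its y, at x = -38 and +38 mm, 26 mm deep (up to 38 mm above the table), 136 x 12 mm inside.
- panel_amber: guard panel, amber with an ORANGE grip strip, standing upright in one slot of the rack. 130 mm wide (its y), 120 mm tall (z), 8 mm thick (x); the top 30 mm is the grip strip, 12 mm thick. 170 g. Origin: centre of its lower edge (12 mm above the table in the rack). Both faces alike.
- panel_green: the same panel in green with a GREEN grip strip, in the other rack slot; not the one wanted. Origin likewise.
- wash_bottle: bystander: white bottle, red cap, 60 mm dia, 150 mm tall; origin under its centre
- beaker: bystander: glass beaker, 76 mm dia, 100 mm tall; origin under its centre
- amber_bottle: bystander: brown bottle, 68 mm dia, 160 mm tall; origin under its centre
- jar: bystander: glass jar, blue cap, 56 mm dia, 80 mm tall; origin under its centre
- vial: bystander: yellow cylinder 32 mm dia, 60 mm tall, on the heating plate between the flasks; origin under its centre
- stopper_tray: bystander: blue open tray 100 x 140 x 40 mm; origin under its centre
- spatula: bystander: spatula 180 mm long lying on the table; origin at its middle, underside
Not all that is in view belongs to the job. Leave any purple look-alike of the panel_amber alone.

How it is judged:
On the way, in this order (a step that is already met when the one before it is completed fails the run):
1. the clamp knob has been turned free (value of joint knob below 0.45 rad), for 0.1 s.
2. the carriage stands in line with the red flask (y of carriage_slot in the frame of station_red between -0.007 and 0.007 m), for 0.2 s.
3. the knob is locked with the carriage in line (all of step 2 and value of joint knob above 1.2 rad), for 0.2 s.
4. the amber panel is home in the slot of the locked carriage (all of step 3 and x of panel_amber in the frame of carriage_slot between -0.004 and 0.004 m and y of panel_amber in the frame of carriage_slot between -0.007 and 0.007 m and z of panel_amber in the frame of carriage_slot between -0.004 and 0.004 m and angle between panel_amber's own z axis and vertical below 0.1 rad and angle between the x axis of panel_amber and the x axis of carriage_slot, either way round below 0.1 rad), for 0.2 s.
At the end, for the whole second after the job is handed in: Carriage slot within 7 mm (along the rail) of the red station's middle, knob at 1.2 rad or more, amber panel in the slot: its lower edge within 4 mm of the slot floor, within 4 mm across and 7 mm along the slot, upright and parallel to it within 0.1 rad, at rest (all of step 4 and linear speed of panel_amber below 0.02 m/s and velocity of joint carriage between -0.01 and 0.01 m/s); the robot touches nothing.
It fails at once if the green panel is moved more than 20 mm or tipped (distance of panel_green from where it was at the start of the episode above 0.02 m or angle between panel_green's own z axis and vertical above 0.3 rad).
It fails at once if a bystander is moved more than 30 mm or tipped over (distance of any of wash_bottle, beaker, amber_bottle, jar, vial, stopper_tray, spatula from where it was at the start of the episode above 0.03 m or angle between any of wash_bottle, beaker, amber_bottle, jar, vial's own z axis and vertical above 0.5 rad).
It also fails if it takes over 64 s, if anything falls off the work surface, if the arm or the gripper's body presses on something with over 40 N, if the wrist force passes 120 N, or if a joint passes its speed limit or range.

## Working session

There is one attempt and no reset: what is moved stays moved. The work goes in short steps, Python scripts to look and compute and a shell command to move; the robot and the scene stay as the last step left them, time stands still between calls to the robot, and variables do not carry over. Pictures are saved under pics/ and viewed, about 8 in all and at most 12, crops included, and the job is handed in when it is done.

```bash
mkdir -p pics; ls; cat > h.py <<'E'
import numpy as np, cv2
from rig import bot
def grab(n):
    im,d=bot.grab_frame(n); return im,d,bot.camera_params(n)
def ray(c,px):
    K=np.array(c["K"]);R=np.array(c["R"]);t=np.array(c["t"])
    px=np.atleast_2d(np.array(px,float))
    u=cv2.undistortPoints(px.reshape(-1,1,2),K,np.array([c["k1"],0,0,0,0.])).reshape(-1,2)
    d=np.c_[u,np.ones(len(u))]@R
    return -R.T@t,d
def onz(c,px,z):
    o,d=ray(c,px); return o+d*((z-o[2])/d[:,2:3])
def cloud(c,dep):
    h,w=dep.shape; v,u=np.mgrid[:h,:w]
    o,d=ray(c,np.c_[u.ravel(),v.ravel()]); return (o+d*dep.ravel()[:,None]).reshape(h,w,3)
E
python3 - <<'E'
from h import *
for n in("top","scene"):
    im,d,c=grab(n); np.savez(f"{n}0.npz",im=im,d=d); cv2.imwrite(f"pics/{n}0.png",im[:,:,::-1]); print(n,c)
print(bot.read_state())
E
```

```text
pics
top {'K': array([[553.61527809,   0.        , 314.10810595],
       [  0.        , 553.61527809, 241.65787103],
       [  0.        ,   0.        ,   1.        ]]), 'k1': -0.17444751637630296, 'R': array([[-8.17388911e-04, -9.99999096e-01,  1.06807434e-03],
       [-9.87970048e-01,  6.42385037e-04, -1.54644016e-01],
       [ 1.54643190e-01, -1.18162976e-03, -9.87969680e-01]]), 't': array([-0.01072307,  0.51619926,  1.45643465])}
scene {'K': array([[488.19813207,   0.        , 320.67990744],
       [  0.        , 488.19813207, 239.03872961],
       [  0.        ,   0.        ,   1.        ]]), 'k1': -0.004343063728451014, 'R': array([[ 0.58110608,  0.8135933 , -0.01953636],
       [ 0.44443487, -0.33736292, -0.82985776],
       [-0.68175756,  0.47355275, -0.55763287]]), 't': array([-0.25904533, -0.15960876,  1.62405634])}
{'t': 0.1, 'joint_pos': array([ 9.96703309e-01,  1.81456419e-01,  1.60788312e+00,  3.17272220e-05,
        1.35381068e+00, -2.06293387e-01]), 'dq': array([-0.00103669, -0.00137361, -0.00162233, -0.0008669 , -0.00093187,
        0.00014919]), 'effort': array([ 4.93285806e-04, -4.34823954e+01, -3.42694795e+01,  7.04351789e-02,
        3.39280162e-02, -6.88745172e-05]), 'position': array([0.20645729, 0.53614993, 0.23791808]), 'ee_rot': array([-5.74384236e-01, -3.08800583e+00,  2.24377133e-03]), 'force': array([ 0.71980689, -0.67584405,  0.70100477]), 'wrist_torque': array([ 0.007878  ,  0.03103297, -0.00946771]), 'finger_gap': 0.0881977466497978}
```

View pics/top0.png

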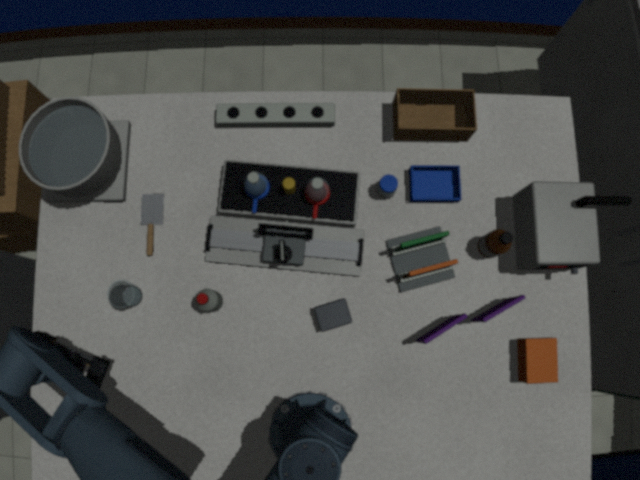

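View pics/scene0.png

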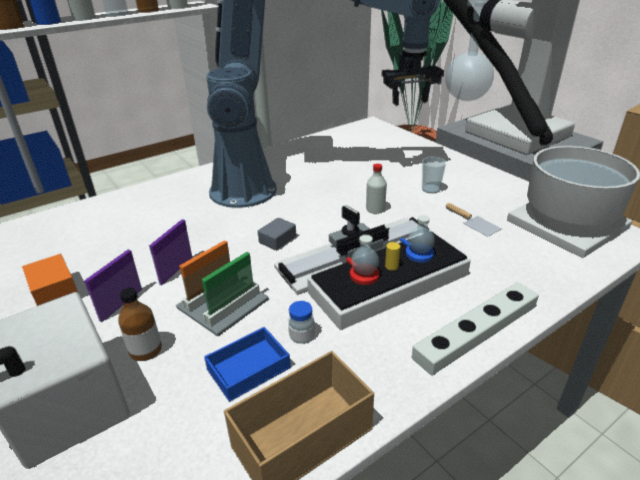

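The top view shows the orange-grip panel in the rack at (430,269) and the green one at (420,240). Two purple look-alikes stand outside the rack at (442,328) and (500,308). The red flask is at (317,190) with its tongue at (315,212), the blue flask is at (256,185), and the carriage is at about (283,245) with the knob bar across the rail. The scene view agrees: only the rack panel with the orange strip fits amber, and the flask in the red seat is the one wanted. I'll confirm this in an enlarged crop and measure.

```bash
python3 - <<'E'
from h import *
f=np.load("top0.npz"); im,d=f["im"],f["d"]; c=bot.camera_params("top")
a=cv2.resize(im[150:300,195:475],None,fx=2.85,fy=2.85,interpolation=cv2.INTER_CUBIC)
cv2.imwrite("pics/crop1.png",np.clip(a[:,:,::-1]*1.6,0,255).astype(np.uint8))
P=cloud(c,d); hsv=cv2.cvtColor(im,cv2.COLOR_RGB2HSV)
def rep(name,m,z=None):
    q=P[m]; 
    v,u=np.nonzero(m)
    if z is not None: q=onz(c,np.c_[u,v],z)
    r=cv2.minAreaRect(q[:,:2].astype(np.float32)*1000)
    print(name,m.sum(),"px",u.min(),u.max(),v.min(),v.max(),"z",np.percentile(P[m][:,2],[5,50,95]).round(4),"rect",np.round(r[0],1),np.round(r[1],1),round(r[2],2),"mean",q.mean(0).round(4))
def box(u0,u1,v0,v1):
    m=np.zeros(d.shape,bool); m[v0:v1,u0:u1]=1; return m
H,S,V=[hsv[:,:,i].astype(int) for i in range(3)]
rep("orange",(H<18)&(S>150)&(V>60)&box(385,470,250,285)&(P[:,:,2]>.1),.132)
rep("green",(H>50)&(H<80)&(S>130)&box(385,470,225,255)&(P[:,:,2]>.1),.132)
rep("plate",(V<60)&box(215,362,158,226)&(abs(P[:,:,2]-.06)<.008),.06)
red=((H<8)|(H>172))&(S>150)&(V>50)
rep("redall",red&box(290,340,170,222),.064)
rep("tongue",red&box(290,340,206,225),.064)
rep("blue",(H>105)&(H<125)&(S>150)&box(235,280,170,215),.064)
rep("rackbase",(abs(P[:,:,2]-.012)<.006)&box(380,465,220,295))
rep("knobtop",(P[:,:,2]>.115)&box(262,305,235,270))
rep("slot",(abs(P[:,:,2]-.084)<.006)&box(250,320,215,245)&(V<70),.086)
for n in (256,282,300): print(n,P[225:272:3,n,2].round(3))
E
```

```text
orange 185 px 409 456 260 275 z [0.1244 0.129  0.1339] rect [ 435.6 -312.2] [ 10.5 126. ] 14.45 mean [ 0.4348 -0.3094  0.132 ]
green 164 px 400 446 233 248 z [0.1063 0.1282 0.1332] rect [ 506.1 -289.2] [ 11.4 126.3] 14.58 mean [ 0.5049 -0.2866  0.132 ]
plate 4784 px 220 356 162 220 z [0.0532 0.0579 0.0633] rect [653.4  58.5] [362.9 134.8] 84.39 mean [0.6514 0.0559 0.06  ]
redall 116 px 313 329 191 217 z [0.056  0.0651 0.1005] rect [617.1 -26.7] [21.5 83.7] 57.56 mean [ 0.6107 -0.0241  0.064 ]
tongue 56 px 313 317 206 217 z [0.0555 0.0634 0.0682] rect [594.4 -13.5] [10.8 30.2] 89.96 mean [ 0.5949 -0.0134  0.064 ]
blue 244 px 235 274 172 212 z [0.0542 0.0638 0.0771] rect [652.  151.4] [116.3 100.8] 6.03 mean [0.6368 0.1413 0.064 ]
rackbase 1721 px 381 463 220 294 z [0.0065 0.0099 0.0151] rect [ 480.6 -307.2] [220.2 208.4] 82.18 mean [ 0.4694 -0.3007  0.0102]
knobtop 141 px 270 285 237 261 z [0.121  0.1264 0.1316] rect [393.6  41.5] [238.8  26.6] 18.66 mean [0.4775 0.0693 0.1461]
slot 277 px 258 312 223 237 z [0.0786 0.0824 0.0873] rect [540.3  64.5] [143.   26.3] 84.35 mean [0.5401 0.064  0.086 ]
256 [ 0.018  0.01   0.021  0.025  0.029  0.034  0.032  0.031  0.028  0.019
  0.018  0.019  0.015  0.011  0.001 -0.004]
282 [0.083 0.073 0.057 0.087 0.059 0.129 0.127 0.125 0.124 0.13  0.131 0.133
 0.121 0.009 0.015 0.002]
300 [0.013 0.083 0.053 0.08  0.057 0.062 0.063 0.048 0.056 0.058 0.056 0.056
 0.061 0.054 0.008 0.011]
```

View pics/crop1.png

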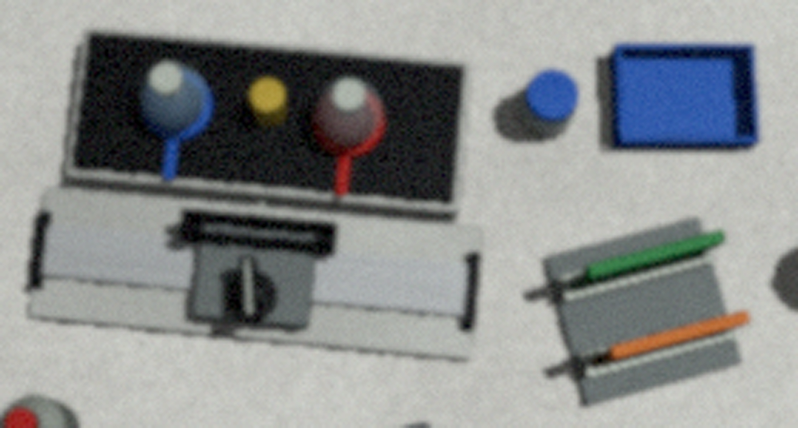

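The crop confirms it: the red tongue is at crop (343,175), full (315,211), and the orange-grip panel is at crop (680,337), full (433,268), in the rack's nearer slot. The knob bar's white line runs from crop (246,258) to (252,315), so it's nearly across the rail. Next I'll refine the bar and build a move calculator.

```bash
cat >> h.py <<'E'
from scipy.spatial.transform import Rotation as Ro
UX=np.array([np.cos(np.radians(-5.63)),np.sin(np.radians(-5.63))]); UY=np.array([-UX[1],UX[0]])
def to(x,y,z,yaw=None):
    s=bot.read_state(); R=Ro.from_rotvec(s["ee_rot"]).as_matrix(); p=s["position"]
    ps=np.degrees(np.arctan2(R[1,1],R[0,1]))
    print("t",round(s["t"],2),"p",p.round(4),"yaw",ps.round(2),"tilt",R[:2,2].round(4),"q",s["joint_pos"].round(2),"F",s["force"].round(1),"gap",round(s["finger_gap"],4))
    print(" shift tool",(R.T@(np.array([x,y,z])-p)).round(4), "" if yaw is None else f"turn rz {np.radians(ps-yaw):.4f}")
E
python3 - <<'E'
from h import *
f=np.load("top0.npz"); im,d=f["im"],f["d"]; c=bot.camera_params("top")
g=im.max(2).astype(int); print(g[236:266,272:296:1])
m=np.zeros_like(g,bool); m[238:264,277:290]=g[238:264,277:290]>115
print(m[238:264,277:290].astype(int))
to(.4806,.0704,.2,85)
E
```

```text
[[41 38 43 45 51 49 41 38 36 37 34 26 20 13 15 10 17 11 19 13  5 15 11  4]
 [56 54 57 55 61 58 57 52 53 50 50 47 36 39 38 35 35 37 32 38 30 40 28 30]
 [63 66 64 62 67 67 63 61 61 62 58 56 53 56 55 51 56 59 54 56 54 52 56 54]
 [63 66 66 68 64 63 61 54 54 53 50 55 58 62 63 67 62 65 61 63 65 65 62 60]
 [63 67 66 63 65 63 55 47 49 50 54 42 51 58 67 66 63 65 66 68 60 66 69 70]
 [69 65 65 63 62 63 51 45 54 64 56 42 44 52 64 66 65 68 66 68 67 63 65 67]
 [67 64 65 66 64 61 52 40 55 67 63 43 37 49 60 66 69 67 67 66 63 71 69 65]
 [66 62 61 58 63 58 45 46 61 73 66 41 33 46 59 65 66 63 66 66 64 67 66 66]
 [59 59 52 46 42 41 35 37 61 75 72 49 33 41 56 63 67 67 68 67 68 64 68 64]
 [54 49 34 32 30 27 26 27 57 77 72 46 22 37 42 50 55 64 67 68 65 63 67 66]
 [42 32 32 20 25 12 24 21 54 75 78 52 22 20 29 38 45 57 63 63 65 65 67 67]
 [41 32 24 19 21 17  7 27 52 73 77 47 21 14 14 22 30 38 56 63 68 65 66 66]
 [45 30 22 18 19  9 16 22 48 70 73 51 25 22 20 19 19 33 49 60 66 64 65 64]
 [53 34 25 13 11  4 14 26 49 75 77 58 31  9 21 17 25 27 30 52 61 61 70 65]
 [53 33 21 11  0 11  6 19 46 74 76 58 24 24 10 21 
[... 1393 characters left out ...]
0 0 0 0 0 0 0 0 0]
 [0 0 0 0 0 0 0 0 0 0 0 0 0]
 [0 0 0 0 0 0 0 0 0 0 0 0 0]
 [0 0 0 0 0 0 0 0 0 0 0 0 0]
 [0 0 0 0 0 0 0 0 0 0 0 0 0]
 [0 0 0 0 0 0 0 0 0 0 0 0 0]
 [0 0 0 0 0 0 0 0 0 0 0 0 0]
 [0 0 0 0 0 0 0 0 0 0 0 0 0]
 [0 0 0 0 0 0 0 0 0 0 0 0 0]
 [0 0 0 0 0 0 0 0 0 0 0 0 0]
 [0 0 0 0 0 0 0 0 0 0 0 0 0]
 [0 0 0 0 0 0 0 0 0 0 0 0 0]
 [0 0 0 0 0 0 0 0 0 0 0 0 0]
 [0 0 0 0 0 0 0 0 0 0 0 0 0]
 [0 0 0 0 0 0 0 0 0 0 0 0 0]
 [0 0 0 0 0 0 0 0 0 0 0 0 0]
 [0 0 0 0 0 0 0 0 0 0 0 0 0]
 [0 0 0 0 0 0 0 0 0 0 0 0 0]]
t 0.1 p [0.2065 0.5361 0.2379] yaw 68.93 tilt [-0.0009 -0.0013] q [ 1.    0.18  1.61  0.    1.35 -0.21] F [ 0.7 -0.7  0.7] gap 0.0882
 shift tool [-0.4233 -0.336   0.0383] turn rz -0.2805
```

```bash
python3 - <<'E'
from h import *
c=bot.camera_params("top")
f=np.load("top0.npz"); g=f["im"].max(2).astype(float)
rows=np.arange(242,259); cs=[]
for r in rows:
    w=np.clip(g[r,278:287]-30,0,None); cs.append((w*np.arange(278,287)).sum()/w.sum())
k=np.polyfit(rows,cs,1); e=np.array([[np.polyval(k,240.5),240.5],[np.polyval(k,259.5),259.5]])
q=onz(c,e,.129); v=q[0]-q[1]; print(e,q.round(4),"len",np.linalg.norm(v),"bar dir deg",np.degrees(np.arctan2(v[1],v[0])),"mid",q.mean(0))
E
```

```text
[[281.72912443 240.5       ]
 [281.85005507 259.5       ]] [[0.5053 0.0713 0.129 ]
 [0.4566 0.0707 0.129 ]] len 0.048674692435928944 bar dir deg 0.8147224369106757 mid [0.48098466 0.07099806 0.129     ]
```

```bash
R='';
python3 -m pendant '[-0.0282,-0.0224,0.0025,0,0,0,-0.0282,-0.0224,0.0025,0,0,0,-0.0282,-0.0224,0.0025,0,0,0,-0.0282,-0.0224,0.0025,0,0,0,-0.0282,-0.0224,0.0025,0,0,0]' 100 30
python3 -m pendant '[-0.0282,-0.0224,0.0025,0,0,0,-0.0282,-0.0224,0.0025,0,0,0,-0.0282,-0.0224,0.0025,0,0,0,-0.0282,-0.0224,0.0025,0,0,0,-0.0282,-0.0224,0.0025,0,0,0]'
python3 -m pendant '[-0.0282,-0.0224,0.0025,0,0,0,-0.0282,-0.0224,0.0025,0,0,0,-0.0282,-0.0224,0.0025,0,0,0,-0.0282,-0.0224,0.0025,0,0,0,-0.0282,-0.0224,0.0025,0,0,0]'
python3 -m pendant '[0,0,0,0,0,-0.095,0,0,0,0,0,-0.095,0,0,0,0,0,-0.095,0,0,0,0,0,-0.096,0,0,0,0,0,0]'
python3 -c "from h import *; to(.481,.0707,.2,90.8); to(.481,.0707,.097,90.8)"
```

```text
t: 0.52
position: [0.2982, 0.3798, 0.2257]
ee_rot: [-0.573, -3.088, 0.001]
force: [-0.0, -0.1, 0.6]
finger_gap: 0.0881
t: 0.93
position: [0.3896, 0.2245, 0.2134]
ee_rot: [-0.574, -3.089, 0.0]
force: [0.1, 0.5, -0.0]
finger_gap: 0.0881
t: 1.35
position: [0.481, 0.0692, 0.2009]
ee_rot: [-0.575, -3.088, -0.0]
force: [0.7, 0.3, 1.0]
finger_gap: 0.0883
t: 1.77
position: [0.4804, 0.0708, 0.2008]
ee_rot: [0.025, -3.141, -0.0]
force: [0.2, 0.3, 0.3]
finger_gap: 0.0879
t 1.77 p [0.4804 0.0708 0.2008] yaw 90.92 tilt [-0.0009  0.0001] q [-0.1   0.02  1.86 -0.    1.26 -1.69] F [0.2 0.3 0.3] gap 0.0879
 shift tool [-0.0006 -0.0001  0.0008] turn rz 0.0022
t 1.77 p [0.4804 0.0708 0.2008] yaw 90.92 tilt [-0.0009  0.0001] q [-0.1   0.02  1.86 -0.    1.26 -1.69] F [0.2 0.3 0.3] gap 0.0879
 shift tool [-7.000e-04 -1.000e-04  1.038e-01] turn rz 0.0022
```

```bash

python3 -m pendant '[0,0,0,0,0,0.125,0,0,0,0,0,0.125,0,0,0,0,0,0.125,0,0,0,0,0,0.125,0,0,0,0,0,0.125]' >/dev/null
python3 -m pendant '[0,0,0,0,0,0.125,0,0,0,0,0,0.125,0,0,0,0,0,0.125,0,0,0,0,0,0.125,0,0,0,0,0,0.125]' >/dev/null
python3 -m pendant '[0,0,0,0,0,0.125,0,0,0,0,0,0.125,0,0,0,0,0,0.125,0,0,0,0,0,0.125,0,0,0,0,0,0.125]' >/dev/null
python3 -m pendant '[0,0,0,0,0,0.125,0,0,0,0,0,0.125,0,0,0,0,0,0.125,0,0,0,0,0,0.125,0,0,0,0,0,0.125]' >/dev/null
python3 -m pendant '[0,0,0,0,0,0.125,0,0,0,0,0,0.125,0,0,0,0,0,0.125,0,0,0,0,0,0.125,0,0,0,0,0,0.125]'
python3 -m pendant '[0,0,0,0,0,0.019,0,0,0,0,0,0,0,0,0,0,0,0,0,0,0,0,0,0,0,0,0,0,0,0]'
python3 -c "from h import *; to(.481,.0707,.097,-89.2)"
```

```text
t: 3.85
position: [0.4804, 0.0711, 0.201]
ee_rot: [-3.141, -0.032, 0.001]
force: [-0.0, -0.0, 0.3]
finger_gap: 0.0884
t: 4.27
position: [0.4806, 0.071, 0.2012]
ee_rot: [-3.142, -0.019, 0.0]
force: [-0.5, -0.3, -0.9]
finger_gap: 0.0876
t 4.27 p [0.4806 0.071  0.2012] yaw -89.31 tilt [-0.0001  0.    ] q [-0.1   0.02  1.86 -0.    1.26  1.46] F [-0.5 -0.3 -0.9] gap 0.0876
 shift tool [0.0004 0.0003 0.1042] turn rz -0.0020
```

```bash

python3 -m pendant '[0,0,0.021,0,0,0,0,0,0.021,0,0,0,0,0,0.021,0,0,0,0,0,0.021,0,0,0,0,0,0.020,0,0,0]'
python3 -m pendant '[0,0,0,0,0,0,0,0,0,0,0,0,0,0,0,0,0,0,0,0,0,0,0,0,0,0,0,0,0,0]' 0 30
python3 -m pendant '[0,0,0,0,0,0,0,0,0,0,0,0,0,0,0,0,0,0,0,0,0,0,0,0,0,0,0,0,0,0]'
python3 -c "from h import *; to(.481,.0707,.097,-89.2)"
```

```text
t: 4.68
position: [0.4805, 0.071, 0.0963]
ee_rot: [3.142, 0.018, 0.0]
force: [-0.0, 0.1, -0.4]
finger_gap: 0.0885
t: 5.1
position: [0.4817, 0.0709, 0.0986]
ee_rot: [3.141, 0.017, 0.004]
force: [0.0, -0.0, -0.2]
finger_gap: 0.0569
t: 5.52
position: [0.4807, 0.0709, 0.0973]
ee_rot: [3.142, 0.017, 0.0]
force: [-0.8, 0.1, -0.3]
finger_gap: 0.0237
t 5.52 p [0.4807 0.0709 0.0973] yaw -89.38 tilt [ 0.0001 -0.    ] q [-0.1   0.17  1.94  0.    1.03  1.46] F [-0.8  0.1 -0.3] gap 0.0237
 shift tool [0.0003 0.0002 0.0003] turn rz -0.0031
```

```bash

python3 -m pendant '[0,0,0,0,0,0,0,0,0,0,0,0,0,0,0,0,0,0,0,0,0,0,0,0,0,0,0,0,0,0]'
python3 -m pendant '[0,0,0,0,0,-0.096,0,0,0,0,0,-0.096,0,0,0,0,0,-0.096,0,0,0,0,0,-0.096,0,0,0,0,0,-0.096]'
python3 -m pendant '[0,0,0,0,0,-0.096,0,0,0,0,0,-0.096,0,0,0,0,0,-0.096,0,0,0,0,0,-0.096,0,0,0,0,0,-0.096]'
python3 -m pendant '[0,0,0,0,0,-0.096,0,0,0,0,0,-0.096,0,0,0,0,0,-0.096,0,0,0,0,0,-0.096,0,0,0,0,0,-0.046]'
python3 - <<'E'
from h import *
print(bot.read_state()["wrist_torque"])
p=bot.read_state()["position"]; q=p[:2]-.0722*UY; to(q[0],q[1],p[2],-5.6)
im,d,c=grab("top"); cv2.imwrite("pics/crop2.png",np.clip(cv2.resize(im[150:300,195:395],None,fx=4,fy=4,interpolation=cv2.INTER_CUBIC)[:,:,::-1]*1.6,0,255).astype(np.uint8))
E
```

```text
t: 5.93
position: [0.4806, 0.0716, 0.0972]
ee_rot: [-3.141, -0.017, -0.0]
force: [0.7, 5.5, 1.2]
finger_gap: 0.0159
t: 6.35
position: [0.4807, 0.0714, 0.0972]
ee_rot: [-3.045, -0.77, -0.001]
force: [0.6, 3.7, 0.0]
finger_gap: 0.0158
t: 6.77
position: [0.4808, 0.0709, 0.0972]
ee_rot: [2.775, 1.472, 0.0]
force: [-0.3, 3.5, 0.2]
finger_gap: 0.0159
t: 7.18
position: [0.4809, 0.0708, 0.0972]
ee_rot: [2.397, 2.03, 0.001]
force: [1.7, 2.2, -1.5]
finger_gap: 0.0156
[ 0.2541697  -0.19962365 -0.13908744]
t 7.18 p [0.4809 0.0708 0.0972] yaw -9.48 tilt [ 0.0007 -0.0001] q [-0.1   0.17  1.94 -0.    1.03  0.07] F [ 1.7  2.2 -1.5] gap 0.0156
 shift tool [-0.072   0.0049  0.    ] turn rz -0.0678
```

View pics/crop2.png

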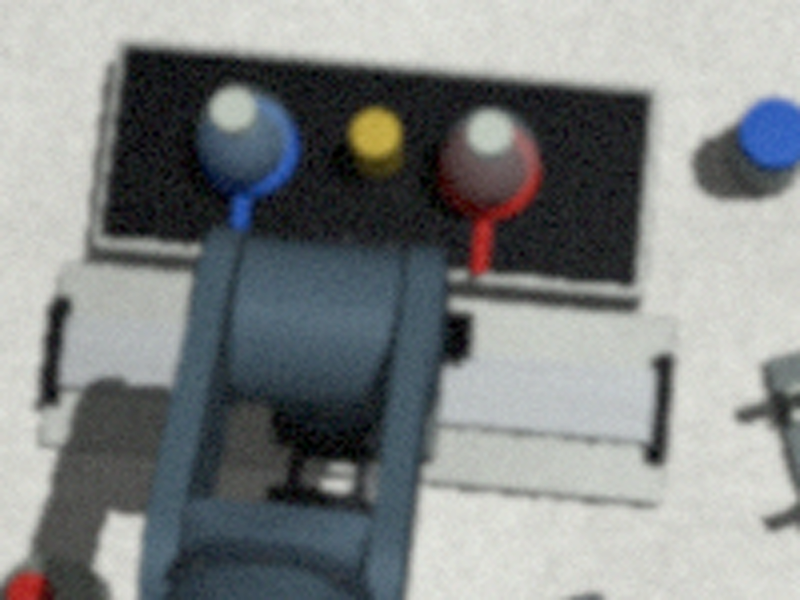

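The arm hides the carriage from above, but the tongue is still visible at crop (482,247). The knob has turned about 1.39 rad anticlockwise, so I'll slide it now.

```bash

python3 -m pendant '[-0.0072,0.0005,0,0,0,0,-0.0072,0.0005,0,0,0,0,-0.0072,0.0005,0,0,0,0,-0.0072,0.0005,0,0,0,0,-0.0072,0.0005,0,0,0,0]'
python3 -m pendant '[-0.0072,0.0005,0,0,0,0,-0.0072,0.0005,0,0,0,0,-0.0072,0.0005,0,0,0,0,-0.0072,0.0005,0,0,0,0,-0.0072,0.0005,0,0,0,0]'
python3 -m pendant '[0,0,0,0,0,0,0,0,0,0,0,0,0,0,0,0,0,0,0,0,0,0,0,0,0,0,0,0,0,0]'
python3 - <<'E'
from h import *
to(.4739,-.0011,.0972)
a=[]
for n in ("top","scene"):
    im,d,c=grab(n); h=cv2.cvtColor(im,cv2.COLOR_RGB2HSV).astype(int)
    m=((h[:,:,0]<8)|(h[:,:,0]>172))&(h[:,:,1]>140)&(h[:,:,2]>50)
    w=np.zeros_like(m); 
    if n=="top": w[170:222,290:345]=1
    else: w[240:295,335:395]=1
    m&=w; v,u=np.nonzero(m); q=onz(c,np.c_[u,v],.064)[:,:2]
    L=np.c_[q@UX,q@UY]
    # bins along UX
    k=.4739*UX[0]-.0011*UX[1]
    for lo in np.arange(.10,.24,.01):
        s=L[(L[:,0]-k>lo)&(L[:,0]-k<lo+.01)]
        if len(s)>2: print(n,"x from knob",round(lo,2),len(s),"y span",s[:,1].min().round(4),s[:,1].max().round(4),"mid",s[:,1].mean().round(4))
    if n=="scene": cv2.imwrite("pics/s2.png",np.clip(cv2.resize(im[180:320,270:470],None,fx=4,fy=4,interpolation=cv2.INTER_CUBIC)[:,:,::-1]*1.2,0,255).astype(np.uint8))
p=bot.read_state()["position"]; print("knob y",p[:2]@UY)
E
```

```text
t: 7.65
position: [0.4772, 0.0341, 0.0972]
ee_rot: [2.402, 2.023, 0.001]
force: [4.8, 1.8, -4.2]
finger_gap: 0.0161
t: 8.07
position: [0.4737, -0.0019, 0.0972]
ee_rot: [2.402, 2.023, 0.001]
force: [6.7, 2.2, -5.4]
finger_gap: 0.0158
t: 8.48
position: [0.4737, -0.0022, 0.0972]
ee_rot: [2.402, 2.023, -0.001]
force: [5.1, -2.1, -6.4]
finger_gap: 0.0155
t 8.48 p [ 0.4737 -0.0022  0.0972] yaw -9.79 tilt [ 0.0008 -0.0015] q [-0.26  0.14  1.97 -0.    1.03 -0.08] F [ 5.1 -2.1 -6.4] gap 0.0155
 shift tool [0.0011 0.     0.    ] 
top x from knob 0.12 14 y span 0.0396 0.0509 mid 0.0449
top x from knob 0.13 23 y span 0.0378 0.0517 mid 0.0445
top x from knob 0.14 26 y span 0.0233 0.0495 mid 0.0367
top x from knob 0.15 20 y span 0.0157 0.0369 mid 0.0247
top x from knob 0.16 13 y span 0.0114 0.0243 mid 0.0168
top x from knob 0.17 7 y span 0.0095 0.0149 mid 0.0124
scene x from knob 0.1 12 y span 0.0387 0.0514 mid 0.045
scene x from knob 0.11 9 y span 0.0384 0.0469 mid 0.0422
scene x from knob 0.12 5 y span 0.0382 0.0424 mid 0.0399
scene x from knob 0.13 3 y span 0.0316 0.0358 mid 0.0337
scene x from knob 0.14 15 y span 0.0213 0.0357 mid 0.0296
scene x from knob 0.15 21 y span 0.0152 0.0334 mid 0.0246
scene x from knob 0.16 29 y span 0.0111 0.037 mid 0.0238
scene x from knob 0.17 48 y span 0.009 0.0819 mid 0.036
scene x from knob 0.18 80 y span 0.009 0.0794 mid 0.0427
scene x from knob 0.19 71 y span 0.0128 0.0728 mid 0.0418
scene x from knob 0.2 51 y span 0.0166 0.0662 mid 0.0414
scene x from knob 0.21 4 y span 0.034 0.0478 mid 0.0409
knob y 0.04427423973547925
```

View pics/s2.png

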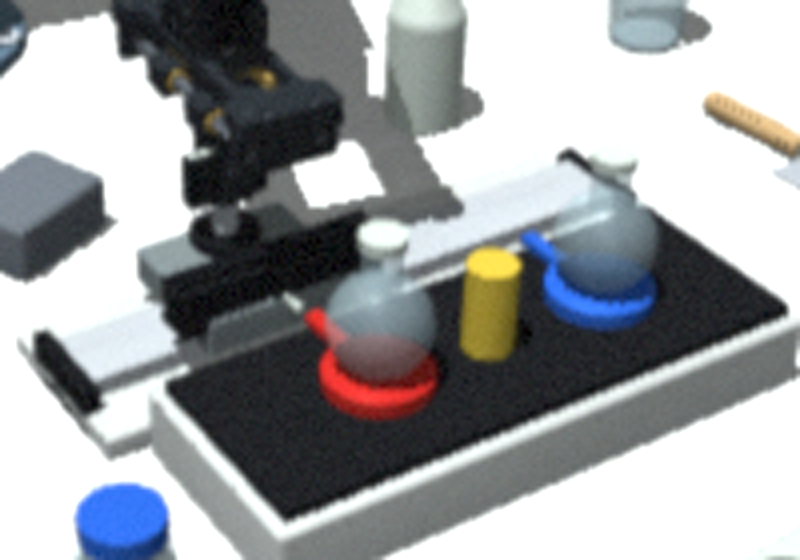

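The picture shows the white pointer at crop (290,300) in line with the red tongue at (315,322). Both views put the tongue within about 1 mm of the knob axis along the rail (0.0445 to 0.045 against 0.0443), so I'll lock it.

```bash

python3 -m pendant '[0,0,0,0,0,0.1,0,0,0,0,0,0.1,0,0,0,0,0,0.1,0,0,0,0,0,0.1,0,0,0,0,0,0.1]'
python3 -m pendant '[0,0,0,0,0,0.1,0,0,0,0,0,0.1,0,0,0,0,0,0.1,0,0,0,0,0,0.1,0,0,0,0,0,0.1]'
python3 -m pendant '[0,0,0,0,0,0.1,0,0,0,0,0,0.1,0,0,0,0,0,0.1,0,0,0,0,0,0.1,0,0,0,0,0,0.1]'
python3 -m pendant '[0,0,0,0,0,0,0,0,0,0,0,0,0,0,0,0,0,0,0,0,0,0,0,0,0,0,0,0,0,0]'
python3 -c "from h import *; to(.4739,-.0011,.0972,-96);print(bot.read_state()['wrist_torque'],bot.read_state()['position'][:2]@UY)"
```

```text
t: 9.0
position: [0.4735, -0.0021, 0.0972]
ee_rot: [2.831, 1.359, -0.0]
force: [5.2, -2.8, -4.2]
finger_gap: 0.0155
t: 9.42
position: [0.4734, -0.002, 0.0972]
ee_rot: [3.079, 0.617, -0.0]
force: [3.0, -1.7, -3.4]
finger_gap: 0.0158
t: 9.83
position: [0.4734, -0.0018, 0.0973]
ee_rot: [3.136, -0.164, 0.0]
force: [3.5, -0.3, -3.7]
finger_gap: 0.0154
t: 10.25
position: [0.4734, -0.0017, 0.0972]
ee_rot: [3.137, -0.153, -0.0]
force: [2.8, -4.7, -4.1]
finger_gap: 0.0157
t 10.25 p [ 0.4734 -0.0017  0.0972] yaw -95.58 tilt [-0.0001 -0.0013] q [-0.25  0.14  1.97 -0.    1.03  1.41] F [ 2.8 -4.7 -4.1] gap 0.0157
 shift tool [ 0.0005 -0.0007  0.    ] turn rz 0.0074
[-0.81531737 -0.32467697 -0.02778079] 0.044731901580014624
```

```bash

python3 -m pendant '[0,0,0,0,0,0,0,0,0,0,0,0,0,0,0,0,0,0,0,0,0,0,0,0,0,0,0,0,0,0]' 60 >/dev/null
python3 -m pendant '[0,0,0,0,0,0,0,0,0,0,0,0,0,0,-0.01,0,0,0,0,0,-0.02,0,0,0,0,0,-0.02,0,0,0]'
python3 -m pendant '[0,0,-0.02,0,0,0,0,0,-0.02,0,0,0,0,0,-0.02,0,0,0,0,0,-0.02,0,0,0,0,0,0,0,0,0]'
python3 -m pendant '[0,0,0,0,0,-0.12,0,0,0,0,0,-0.12,0,0,0,0,0,-0.12,0,0,0,0,0,-0.12,0,0,0,0,0,-0.12]' >/dev/null
python3 -m pendant '[0,0,0,0,0,-0.12,0,0,0,0,0,-0.12,0,0,0,0,0,-0.12,0,0,0,0,0,-0.12,0,0,0,0,0,-0.12]' >/dev/null
python3 -m pendant '[0,0,0,0,0,-0.12,0,0,0,0,0,-0.12,0,0,0,0,0,-0.12,0,0,0,0,0,-0.12,0,0,0,0,0,-0.12]' >/dev/null
python3 -m pendant '[0,0,0,0,0,-0.12,0,0,0,0,0,0,0,0,0,0,0,0,0,0,0,0,0,0,0,0,0,0,0,0]' >/dev/null
python3 -c "from h import *; to(.4356,-.3122,.22,14.5)"
```

```text
t: 11.08
position: [0.4727, -0.0007, 0.1478]
ee_rot: [-3.137, 0.156, 0.003]
force: [0.4, -0.1, 0.8]
finger_gap: 0.0531
t: 11.5
position: [0.4757, -0.0013, 0.2322]
ee_rot: [3.136, -0.155, 0.012]
force: [1.0, -0.1, 1.4]
finger_gap: 0.0526
t 13.17 p [ 0.4733 -0.0008  0.2271] yaw 14.18 tilt [-0.0002  0.0001] q [-0.25 -0.04  1.87  0.    1.32 -0.5 ] F [ 0.3 -0.4 -0.5] gap 0.0529
 shift tool [-0.2926 -0.1128  0.0071] turn rz -0.0055
```

```bash
cat > orange.py <<'E'
from h import *
def strip(n,w,lo=.5,z=.132):
    im,d,c=grab(n); h=cv2.cvtColor(im,cv2.COLOR_RGB2HSV).astype(int)
    P=cloud(c,d)
    m=(h[:,:,0]<18)&(h[:,:,1]>130)&(h[:,:,2]>45)
    b=np.zeros_like(m); b[w[2]:w[3],w[0]:w[1]]=1; m&=b
    v,u=np.nonzero(m); q=onz(c,np.c_[u,v],z)[:,:2]
    return m,q,P[m]
if __name__=="__main__":
    px=np.array([np.cos(np.radians(14.5)),np.sin(np.radians(14.5))]); py=np.array([-px[1],px[0]])
    for n,w in(("top",(385,475,250,290)),("scene",(170,235,235,300))):
        m,q,P=strip(n,w)
        a,b=q@px,q@py
        print(n,m.sum(),"x'",np.percentile(a,[0,3,50,97,100]).round(4),"y'",np.percentile(b,[0,1,50,99,100]).round(4))
        for l in np.linspace(b.min(),b.max(),7)[:-1]:
            s=(b>=l)&(b<l+np.ptp(b)/6); print(round(l,4),"x' min/max",a[s].min().round(4),a[s].max().round(4),"mean",a[s].mean().round(4))
        k=P[:,2]>.08; print(" cloud mean x',y'",np.median(P[k][:,:2]@px).round(4),np.mean(P[k][:,:2]@py).round(4),"z max",np.percentile(P[:,2],97))
    print("prev centre",np.array([.4356,-.3122])@px,np.array([.4356,-.3122])@py)
E
python3 orange.py
```

```text
top 220 x' [0.3374 0.338  0.3435 0.3489 0.3495] y' [-0.4751 -0.4734 -0.4081 -0.3486 -0.347 ]
-0.4751 x' min/max 0.3386 0.3491 mean 0.344
-0.4537 x' min/max 0.3376 0.3493 mean 0.3435
-0.4324 x' min/max 0.3378 0.3491 mean 0.3435
-0.411 x' min/max 0.3377 0.3495 mean 0.3435
-0.3897 x' min/max 0.3374 0.3492 mean 0.3434
-0.3683 x' min/max 0.3376 0.3488 mean 0.3431
 cloud mean x',y' 0.3437 -0.4095 z max 0.13469077900235482
scene 840 x' [0.3375 0.3405 0.3666 0.4412 0.4469] y' [-0.5338 -0.527  -0.439  -0.3588 -0.3527]
-0.5338 x' min/max 0.3937 0.4469 mean 0.4361
-0.5036 x' min/max 0.3392 0.4451 mean 0.3774
-0.4734 x' min/max 0.3375 0.4101 mean 0.3653
-0.4433 x' min/max 0.3375 0.4088 mean 0.3645
-0.4131 x' min/max 0.3403 0.4073 mean 0.3656
-0.3829 x' min/max 0.3403 0.3827 mean 0.357
 cloud mean x',y' 0.3496 -0.4225 z max 0.13330292638957983
prev centre 0.34355647488290714 -0.4113212230921599
```

```bash

python3 -m pendant '[-0.0293,-0.0113,0.0007,0,0,0,-0.0293,-0.0113,0.0007,0,0,0,-0.0293,-0.0113,0.0007,0,0,0,-0.0293,-0.0113,0.0007,0,0,0,-0.0293,-0.0113,0.0007,0,0,0]' 45 >/dev/null
python3 -m pendant '[-0.0293,-0.0113,0.0007,0,0,0,-0.0293,-0.0113,0.0007,0,0,0,-0.0293,-0.0113,0.0007,0,0,0,-0.0293,-0.0113,0.0007,0,0,0,-0.0293,-0.0113,0.0007,0,0,0]' 
python3 -m pendant '[0,0,0,0,0,-0.012,0,0,0,0,0,0,0,0,0,0,0,0,0,0,0,0,0,0,0,0,0,0,0,0]' 
python3 - <<'E'
from h import *
to(.4356,-.3122,.098,14.9)
im,d,c=grab("top")
cv2.imwrite("pics/crop3.png",np.clip(cv2.resize(im[150:300,195:395],None,fx=4,fy=4,interpolation=cv2.INTER_CUBIC)[:,:,::-1]*1.6,0,255).astype(np.uint8))
np.savez("top3.npz",im=im,d=d)
P=cloud(c,d); V=im.max(2)
b=np.zeros(V.shape,bool); b[218:255,270:355]=1
m=b&(abs(P[:,:,2]-.083)<.008)&(V<70); v,u=np.nonzero(m)
q=onz(c,np.c_[u,v],.086)[:,:2]; r=cv2.minAreaRect(q.astype(np.float32)*1000); print("slot",r,m.sum(), u.min(),u.max(),v.min(),v.max())
print("knob-based slot", np.array([.4739,-.0011])+.06*UX)
E
```

```text
t: 14.1
position: [0.436, -0.3143, 0.2202]
ee_rot: [1.929, 2.48, 0.0]
force: [0.7, 0.4, 0.4]
finger_gap: 0.0397
t: 14.52
position: [0.4367, -0.3115, 0.2203]
ee_rot: [-1.911, -2.494, -0.0]
force: [0.6, -0.1, 0.3]
finger_gap: 0.0397
t 14.52 p [ 0.4367 -0.3115  0.2203] yaw 15.08 tilt [0.     0.0002] q [-0.84  0.11  1.72  0.    1.31 -1.1 ] F [ 0.6 -0.1  0.3] gap 0.0397
 shift tool [-0.0004 -0.0012  0.1223] turn rz 0.0031
slot ((532.4994506835938, -7.514411926269531), (142.07498168945312, 24.726377487182617), 84.35919189453125) 287 286 340 226 240
knob-based slot [ 0.53361057 -0.00698624]
```

View pics/crop3.png

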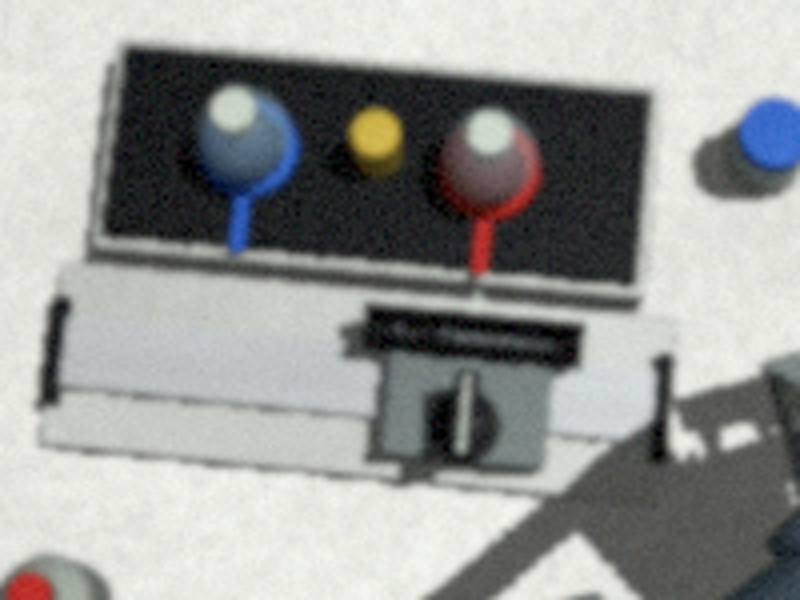

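The bar now lies square across the rail at crop (465,412), and the pointer at (476,290) is in line with the red tongue at (482,247). The slot centre is about (0.533, -0.007). Next is the grasp on the amber panel.

```bash

python3 -m pendant '[-0.0004,-0.0012,0.022,0,0,0,0,0,0.025,0,0,0,0,0,0.025,0,0,0,0,0,0.025,0,0,0,0,0,0.025,0,0,0]'
python3 -m pendant '[0,0,0,0,0,0,0,0,0,0,0,0,0,0,0,0,0,0,0,0,0,0,0,0,0,0,0,0,0,0]' 0 40 
python3 -m pendant '[0,0,0,0,0,0,0,0,0,0,0,0,0,0,0,0,0,0,0,0,0,0,0,0,0,0,0,0,0,0]'
python3 -m pendant '[0,0,-0.01,0,0,0,0,0,-0.015,0,0,0,0,0,-0.02,0,0,0,0,0,-0.02,0,0,0,0,0,-0.02,0,0,0]' 
python3 -m pendant '[0,0,-0.02,0,0,0,0,0,-0.015,0,0,0,0,0,0,0,0,0,0,0,0,0,0,0,0,0,0,0,0,0]' 
python3 - <<'E'
from h import *
to(.533,-.0072,.2,-5.64)
im,d,c=grab("scene")
cv2.imwrite("pics/s3.png",cv2.resize(im[130:330,130:400],None,fx=2.9,fy=2.9)[:,:,::-1])
E
```

```text
t: 14.98
position: [0.4357, -0.3127, 0.0975]
ee_rot: [1.91, 2.493, -0.0]
force: [0.5, -0.9, -0.6]
finger_gap: 0.0394
t: 15.4
position: [0.4364, -0.3143, 0.1003]
ee_rot: [1.91, 2.49, -0.001]
force: [0.5, 0.6, 3.8]
finger_gap: 0.0115
t: 15.82
position: [0.4364, -0.3143, 0.1003]
ee_rot: [1.91, 2.49, -0.0]
force: [-0.2, 2.7, 6.7]
finger_gap: 0.0112
t: 16.23
position: [0.435, -0.3132, 0.1846]
ee_rot: [-1.912, -2.492, 0.0]
force: [0.4, -0.3, -1.5]
finger_gap: 0.0112
t: 16.65
position: [0.4348, -0.3129, 0.2174]
ee_rot: [-1.911, -2.491, -0.0]
force: [-0.4, -0.1, -2.0]
finger_gap: 0.0118
t 16.65 p [ 0.4348 -0.3129  0.2174] yaw 15.01 tilt [-0.0009  0.001 ] q [-0.85  0.11  1.73 -0.    1.3  -1.11] F [-0.4 -0.1 -2. ] gap 0.0118
 shift tool [0.2699 0.174  0.0176] turn rz 0.3604
```

View pics/s3.png

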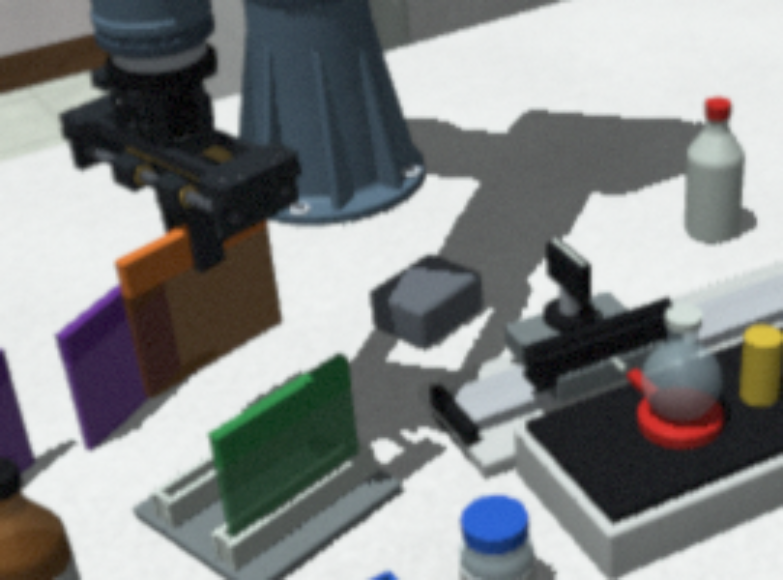

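The amber panel hangs upright in the gripper at crop (200,310), and the green one still stands in the rack at (285,440). I'll raise it, align the yaw and carry it over the slot.

```bash

python3 -m pendant '[0,0,-0.015,0,0,0,0,0,-0.015,0,0,0,0,0,0,0,0,0.12,0,0,0,0,0,0.12,0,0,0,0,0,0.12]'
python3 -c "from h import *; to(.533,-.0072,.245,-5.64)"
```

```text
t: 17.12
position: [0.4349, -0.313, 0.247]
ee_rot: [-2.332, -2.102, 0.0]
force: [0.0, 0.4, -1.1]
finger_gap: 0.012
t 17.12 p [ 0.4349 -0.313   0.247 ] yaw -5.96 tilt [-0.0015  0.0016] q [-0.85  0.09  1.69 -0.    1.36 -0.74] F [ 0.   0.4 -1.1] gap 0.012
 shift tool [0.3143 0.0659 0.0023] turn rz -0.0055
```

```bash

python3 -m pendant '[0.031,0.0066,0,0,0,0,0.031,0.0066,0,0,0,0,0.031,0.0066,0,0,0,0,0.031,0.0066,0,0,0,0,0.031,0.0066,0,0,0,0]' >/dev/null
python3 -m pendant '[0.031,0.0066,0,0,0,0,0.031,0.0066,0,0,0,0,0.031,0.0066,0,0,0,0,0.031,0.0066,0,0,0,0,0.0315,0.0066,0,0,0,0]' >/dev/null
python3 -m pendant '[0,0,0,0,0,0,0,0,0,0,0,0,0,0,0,0,0,0,0,0,0,0,0,0,0,0,0,0,0,0]' 
python3 - <<'E'
from h import *
to(.533,-.0072,.245,-5.64)
for n in("top","scene"):
    im,d,c=grab(n); np.savez(n+"4.npz",im=im,d=d)
    if n=="top": a=im[170:270,250:390]; 
    else: b=im[140:300,280:440]
cv2.imwrite("pics/c4.png",np.clip(np.hstack([cv2.resize(a,(420,300)),cv2.resize(b,(300,300))])[:,:,::-1]*1.3,0,255).astype(np.uint8))
E
```

```text
t: 18.37
position: [0.531, -0.012, 0.2478]
ee_rot: [-2.329, -2.108, 0.001]
force: [-0.1, -0.3, -1.4]
finger_gap: 0.0118
t 18.37 p [ 0.531  -0.012   0.2478] yaw -5.72 tilt [-0.0008 -0.0001] q [-0.25  0.08  1.71 -0.    1.36 -0.15] F [-0.1 -0.3 -1.4] gap 0.0118
 shift tool [0.005  0.0015 0.0028] turn rz -0.0013
```

View pics/c4.png

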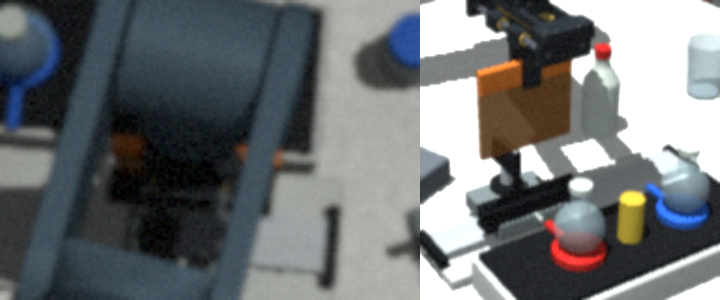

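The panel hangs over the carriage, with the top view mostly hidden by the arm. In the scene half its lower edge is at about (485 to 570, 155 to 115). I'll measure its outline on its own plane from the scene view.

```bash
cat > pan.py <<'E'
from h import *
import sys
def panel(im,c,p0,w):
    h=cv2.cvtColor(im,cv2.COLOR_RGB2HSV).astype(int)
    m=((h[:,:,0]<20)&(h[:,:,1]>110)&(h[:,:,2]>40)); b=np.zeros_like(m); b[w[2]:w[3],w[0]:w[1]]=1; m&=b
    n,l,s,_=cv2.connectedComponentsWithStats(m.astype(np.uint8)); k=1+np.argmax(s[1:,4]); m=l==k
    v,u=np.nonzero(m); o,d=ray(c,np.c_[u,v]); N=np.r_[UX,0]
    tt=((np.r_[p0,0]+.004*N-o)@N)/(d@N); X=o+d*tt[:,None]
    y=X[:,:2]@UY-np.array(p0)@UY; z=X[:,2]
    print("px",s[k])
    for lo in np.arange(z.min(),z.max(),.02):
        q=(z>=lo)&(z<lo+.02); print("z",round(lo,3),"y rel TCP",y[q].min().round(4),y[q].max().round(4))
    for lo in np.arange(-.065,.06,.026):
        q=(y>=lo)&(y<lo+.026)
        if q.any(): print("y",round(lo,3),"z",z[q].min().round(4),z[q].max().round(4))
    return m
if __name__=="__main__":
    f=np.load("scene4.npz"); panel(f["im"],bot.camera_params("scene"),[.531,-.012],(280,380,150,240))
    # slot from scene: black pixels on top of far wall plane
E
python3 pan.py
```

```text
px [ 310  171   50   53 1962]
z 0.161 y rel TCP -0.0649 0.063
z 0.181 y rel TCP -0.0645 0.0625
z 0.201 y rel TCP -0.0662 0.062
z 0.221 y rel TCP -0.0658 0.0614
z 0.241 y rel TCP -0.0673 0.0608
z 0.261 y rel TCP -0.0689 0.0602
z 0.281 y rel TCP -0.0688 -0.0074
y -0.065 z 0.1609 0.2864
y -0.039 z 0.161 0.2885
y -0.013 z 0.1644 0.2865
y 0.013 z 0.1635 0.2664
y 0.039 z 0.1638 0.2661
```

```bash

python3 -m pendant '[0.003,0.0015,0,0,-0.025,0,0.005,0,0,0,0,0,0,0,0,0,0,0,0,0,0,0,0,0,0,0,0,0,0,0]' 
python3 - <<'E'
from pan import *
to(.533,-.0072,.245,-5.64)
im,d,c=grab("scene"); p=bot.read_state()["position"]; print((p[:2]-[.533,-.0072])@UY,(p[:2]-[.533,-.0072])@UX)
panel(im,c,p[:2],(280,390,150,240))
# slot: dark pixels of far wall, projected on plane 8mm in front of the slot line
g=im.max(2); b=np.zeros(g.shape,bool); b[215:275,300:380]=1
v,u=np.nonzero(b&(g<40)); o,dd=ray(c,np.c_[u,v]); N=np.r_[UX,0]
tt=((np.array([.533,-.0072,0])+.010*N-o)@N)/(dd@N); X=o+dd*tt[:,None]; q=(X[:,2]>.063)&(X[:,2]<.083)
y=X[q][:,:2]@UY-np.array([.533,-.0072])@UY; print("slot ends",np.percentile(y,[0,1,99,100]).round(4))
cv2.imwrite("pics/d.png",im[130:300,280:440,::-1])
E
```

```text
t: 18.88
position: [0.5336, -0.0032, 0.2481]
ee_rot: [2.315, 2.099, -0.029]
force: [0.5, 0.5, -1.8]
finger_gap: 0.0117
t 18.88 p [ 0.5336 -0.0032  0.2481] yaw -5.62 tilt [-0.0025 -0.0246] q [-0.21  0.08  1.7  -0.03  1.36 -0.11] F [ 0.5  0.5 -1.8] gap 0.0117
 shift tool [-0.004  -0.0002  0.0032] turn rz 0.0004
0.0039861079904036 0.00022247420338683294
px [ 314  170   50   54 1960]
z 0.162 y rel TCP -0.0669 0.0588
z 0.182 y rel TCP -0.0664 0.0611
z 0.202 y rel TCP -0.0659 0.0604
z 0.222 y rel TCP -0.0653 0.0597
z 0.242 y rel TCP -0.0671 0.0616
z 0.262 y rel TCP -0.0668 0.0612
z 0.282 y rel TCP -0.0687 -0.0069
y -0.065 z 0.1621 0.2878
y -0.039 z 0.1633 0.2893
y -0.013 z 0.1638 0.2872
y 0.013 z 0.163 0.2679
y 0.039 z 0.1624 0.2668
slot ends [-0.08   -0.0795  0.0529  0.056 ]
```

```bash
python3 - <<'E'
from h import *
im,d,c=grab("scene"); N=np.r_[UX,0]; g=im.max(2)
b=np.zeros(g.shape,bool); b[205:275,300:385]=1
for off in(.009,.012,.015):
  v,u=np.nonzero(b&(g<38)); o,dd=ray(c,np.c_[u,v])
  tt=((np.array([.533,-.0072,0])+off*N-o)@N)/(dd@N); X=o+dd*tt[:,None]
  y=X[:,:2]@UY-np.array([.533,-.0072])@UY
  for z0 in np.arange(.056,.095,.004):
    q=(X[:,2]>z0)&(X[:,2]<z0+.004)&(abs(y)<.11)
    if off==.012 and q.any(): print(round(z0,3),q.sum(),y[q].min().round(4),y[q].max().round(4))
a=cv2.resize(im[200:275,300:400],(800,600),interpolation=cv2.INTER_CUBIC)
cv2.imwrite("pics/d2.png",np.clip(a[:,:,::-1]*1.5,0,255).astype(np.uint8))
# lip profile from top cloud before panel
f=np.load("top3.npz"); ct=bot.camera_params("top"); P=cloud(ct,f["d"]); q=P[215:262,265:360].reshape(-1,3); q=q[(q[:,2]>.072)&(q[:,2]<.095)]
x=(q[:,:2]-[.533,-.0072])@UX; y=(q[:,:2]-[.533,-.0072])@UY; k=abs(x)<.03
print("cloud slot x",np.percentile(x[k],[1,50,99]).round(4),"y",np.percentile(y[k],[1,50,99]).round(4),k.sum())
E
```

```text
0.056 9 -0.0732 -0.0564
0.06 23 -0.0731 0.0547
0.064 60 -0.0758 0.0546
0.068 63 -0.0784 0.0545
0.072 61 -0.0811 0.0514
0.076 63 -0.081 0.0512
0.08 64 -0.0808 0.0511
0.084 61 -0.0807 0.048
0.088 66 -0.0833 0.051
0.092 65 -0.0832 0.0508
cloud slot x [-0.0124  0.0065  0.0145] y [-0.0732 -0.002   0.071 ] 365
```

View pics/d2.png

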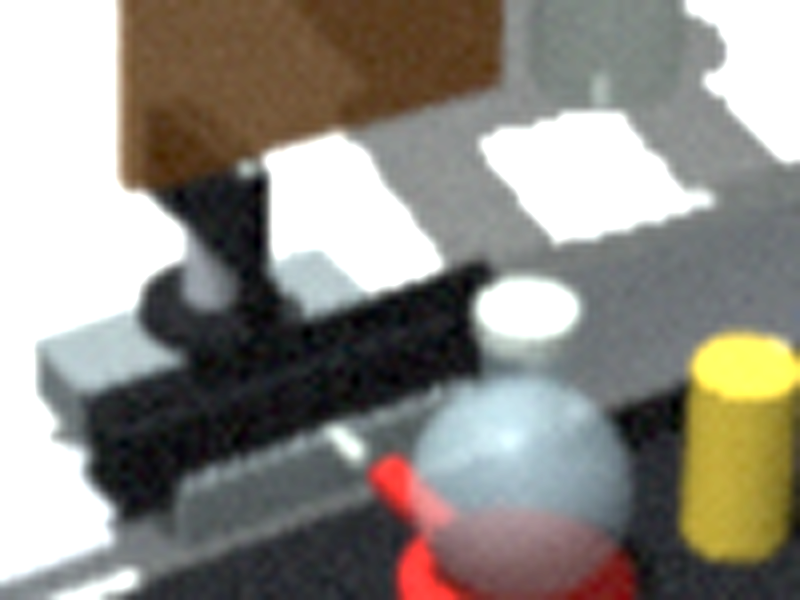

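The right end of the slot is hidden by the flask, so the scene's slot-end figure isn't reliable. The top-view depth puts the slot centre within about 1 mm of the planned point, so I'll descend slowly.

```bash

python3 -m pendant '[0.0001,0.0004,0.013,0,0,0,0.0001,0,0.013,0,0,0,0.0001,0,0.013,0,0,0,0.0001,0,0.013,0,0,0,0.0001,0,0.013,0,0,0]' 
python3 -m pendant '[0.0001,0,0.004,0,0,0,0.0001,0,0.004,0,0,0,0.0001,0,0.003,0,0,0,0,0,0.002,0,0,0,0,0,0.001,0,0,0]' 
python3 -c "from h import *; to(.533,-.0042,.147,-5.64);print(bot.read_state()['wrist_torque'])"
```

```text
t: 19.4
position: [0.5339, -0.0044, 0.1825]
ee_rot: [2.315, 2.098, -0.029]
force: [0.1, -0.5, -1.7]
finger_gap: 0.0118
t: 19.82
position: [0.5343, -0.0043, 0.1695]
ee_rot: [2.315, 2.098, -0.028]
force: [0.4, 0.3, -2.0]
finger_gap: 0.0114
t 19.82 p [ 0.5343 -0.0043  0.1695] yaw -5.61 tilt [-0.0016 -0.025 ] q [-0.22  0.17  1.77 -0.03  1.2  -0.11] F [ 0.4  0.3 -2. ] gap 0.0114
 shift tool [ 0.0006 -0.0013  0.0224] turn rz 0.0004
[-0.0629343   0.08977571 -0.00449732]
```

```bash

python3 -m pendant '[0.0001,0,0.002,0,0,0,0.0001,0,0.002,0,0,0,0,0,0.002,0,0,0,0,0,0.002,0,0,0,0,0,0.002,0,0,0]' 
python3 -m pendant '[0.0001,0,0.002,0,0,0,0.0001,0,0.002,0,0,0,0,0,0.002,0,0,0,0,0,0.001,0,0,0,0,0,0.001,0,0,0]' 
python3 -c "from h import *; to(.533,-.0042,.147,-5.64);print(bot.read_state()['wrist_torque'])"
```

```text
t: 20.23
position: [0.534, -0.0043, 0.159]
ee_rot: [2.315, 2.099, -0.029]
force: [0.1, -0.3, -1.3]
finger_gap: 0.0118
t: 20.65
position: [0.5339, -0.0043, 0.1509]
ee_rot: [2.315, 2.099, -0.029]
force: [-0.4, -0.9, -1.1]
finger_gap: 0.0119
t 20.65 p [ 0.5339 -0.0043  0.1509] yaw -5.62 tilt [-0.0027 -0.0248] q [-0.22  0.19  1.79 -0.03  1.16 -0.11] F [-0.4 -0.9 -1.1] gap 0.0119
 shift tool [ 0.0001 -0.0009  0.0039] turn rz 0.0004
[-0.09726411  0.0832149   0.05619443]
```

No contact force, so it's sliding in cleanly. I'll go on to the floor.

```bash

python3 -m pendant '[0,0,0.001,0,0,0,0,0,0.001,0,0,0,0,0,0.001,0,0,0,0,0,0.001,0,0,0,0,0,0,0,0,0]' 
python3 -m pendant '[0,0,0.001,0,0,0,0,0,0.0005,0,0,0,0,0,0.0005,0,0,0,0,0,0,0,0,0,0,0,0,0,0,0]' 
python3 -c "from h import *; to(.533,-.0042,.147,-5.64);print(bot.read_state()['wrist_torque'])"
```

```text
t: 21.07
position: [0.5349, -0.0054, 0.1489]
ee_rot: [2.313, 2.097, -0.028]
force: [-2.9, -2.3, 8.3]
finger_gap: 0.0119
t: 21.48
position: [0.5357, -0.0061, 0.1483]
ee_rot: [2.311, 2.095, -0.027]
force: [-3.9, -5.5, 16.0]
finger_gap: 0.0115
t 21.48 p [ 0.5357 -0.0061  0.1483] yaw -5.61 tilt [ 0.0017 -0.028 ] q [-0.22  0.19  1.79 -0.03  1.15 -0.11] F [-3.9 -5.5 16. ] gap 0.0115
 shift tool [ 0.0017 -0.0029  0.0013] turn rz 0.0005
[-0.63436908  1.02448884  0.1482862 ]
```

```bash

python3 -m pendant '[0,0,0,0,0,0,0,0,0,0,0,0,0,0,0,0,0,0,0,0,0,0,0,0,0,0,0,0,0,0]' 45 
python3 -m pendant '[0,0,0,0,0,0,0,0,0,0,0,0,0,0,-0.01,0,0,0,0,0,-0.02,0,0,0,0,0,-0.02,0,0,0]' 
python3 -m pendant '[0,0,-0.02,0,0,0,0,0,-0.02,0,0,0,0,0,-0.02,0,0,0,0,0,-0.02,0,0,0,0,0,0,0,0,0]' 
python3 -m pendant '[-0.04,-0.01,0,0,0,0,-0.04,-0.01,0,0,0,0,-0.04,-0.01,0,0,0,0,-0.04,-0.01,0,0,0,0,-0.04,-0.01,0,0,0,0]' 
python3 -m pendant '[-0.04,-0.01,0,0,0,0,-0.04,-0.01,0,0,0,0,-0.04,-0.01,0,0,0,0,-0.04,-0.01,0,0,0,0,0,0,0,0,0,0]' 
python3 - <<'E'
from pan import *
s=bot.read_state(); print(s["force"],s["finger_gap"])
im,d,c=grab("scene"); panel(im,c,[.533,-.0072],(300,400,180,260))
b=cv2.resize(im[150:300,260:420],(427,400))
im,d,c=grab("top"); a=cv2.resize(im[170:290,230:350],(400,400))
h=cv2.cvtColor(im,cv2.COLOR_RGB2HSV).astype(int); m=(h[:,:,0]<18)&(h[:,:,1]>130)&(h[:,:,2]>45); w=np.zeros_like(m); w[200:250,265:360]=1; m&=w
v,u=np.nonzero(m); q=onz(c,np.c_[u,v],.18)[:,:2]; r=cv2.minAreaRect(q.astype(np.float32)*1000)
e=np.array(r[0])/1000-[.533,-.0072]; print("top strip",r,"off x",e@UX,"y",e@UY,"zdepth",np.median(cloud(c,d)[m][:,2]))
cv2.imwrite("pics/e.png",np.clip(np.hstack([a,b[:,:400]])[:,:,::-1]*1.4,0,255).astype(np.uint8))
E
```

```text
t: 21.9
position: [0.5337, -0.0043, 0.1447]
ee_rot: [2.315, 2.099, -0.029]
force: [0.3, -0.6, -0.2]
finger_gap: 0.0393
t: 22.32
position: [0.5334, -0.003, 0.1955]
ee_rot: [2.316, 2.1, -0.031]
force: [-0.8, 0.0, 0.1]
finger_gap: 0.0399
t: 22.73
position: [0.5364, -0.0015, 0.2804]
ee_rot: [2.31, 2.094, -0.021]
force: [-0.0, -0.1, 1.1]
finger_gap: 0.0395
t: 23.15
position: [0.4638, -0.1965, 0.2798]
ee_rot: [2.314, 2.1, -0.029]
force: [1.1, -0.4, 0.9]
finger_gap: 0.0398
t: 23.57
position: [0.4065, -0.3566, 0.2837]
ee_rot: [2.321, 2.091, -0.033]
force: [-0.0, -0.4, 0.5]
finger_gap: 0.04
[-0.04267596 -0.3733741   0.46698479] 0.03999294998622718
px [ 315  203   47   50 1610]
z 0.082 y rel TCP -0.0679 0.0622
z 0.102 y rel TCP -0.0646 0.0617
z 0.122 y rel TCP -0.0641 0.0612
z 0.142 y rel TCP -0.0634 0.0633
z 0.162 y rel TCP -0.0656 0.0629
z 0.182 y rel TCP -0.065 0.0565
y -0.065 z 0.0825 0.1863
y -0.039 z 0.083 0.1843
y -0.013 z 0.0826 0.1839
y 0.013 z 0.083 0.1844
y 0.039 z 0.0827 0.1839
top strip ((562.3828125, -10.149658203125), (125.97343444824219, 78.50865936279297), 84.84606170654297) off x 0.0295304480139124 y -5.285851903107529e-05 zdepth 0.17423909753927336
```

View pics/e.png

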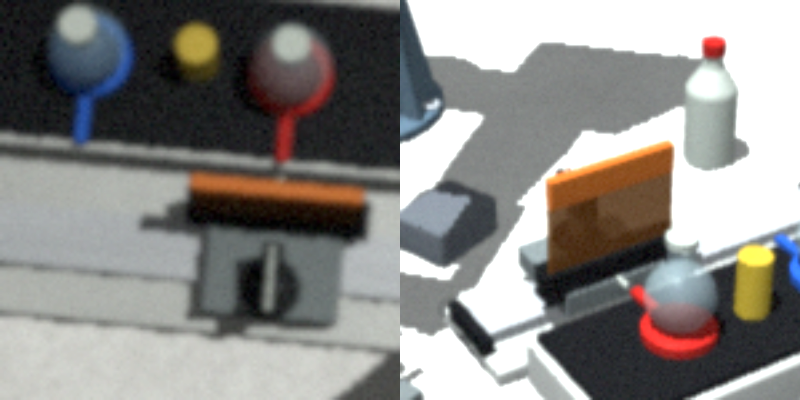

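The top view shows the strip level over the slot, the pointer at (282,172) in line with the red tongue at (285,150) and the bar square across. The panel's top reads 0.184, and comparing with the outline before insertion puts its lower edge at about 0.059, which is the slot floor. The gripper is clear.

```bash
python3 -c "from rig import bot; print(bot.job_done(), bot.read_state()['t'])"
```

```text
the job is handed in; nothing more can be done
the job is handed in; nothing more can be done
```

I handed the job in just after 23.6 s of the 64 s allowed, with the amber panel home in the locked carriage. The hand-in gives no verdict, so this rests on my own measurements.

**What I did:** I turned the knob anticlockwise about 1.39 rad, to about 0.07 rad. I then slid the carriage about 72 mm towards −y and locked the knob at about 1.57 rad. After that I lifted the amber panel out of the rack, straightened a tilt of about 1.5° in the grip, and pushed it down to the slot floor. Contact there was 16 N. Then I let go and backed clear.

**Last checks:**
- **Carriage:** the pointer and the red tongue are in line within about 1–2 mm, and the bar is square across the rail.
- **Panel:** it is upright and centred within about 1–2 mm along the slot. Its lower edge is at about 59 mm, against a floor height of 60 mm.
- **Robot:** it touches nothing, with the wrist force near zero.
- **Green panel and bystanders:** the green panel was still standing when I last saw it, just after the amber one was lifted. I didn't measure it or the bystanders again at the end.

**Checks that failed or disagreed:**
- The scene camera's reading of the slot ends was about 12 mm off the top view. The flask hides one end of the slot, so I used the top view and the knob position instead.
- The final top-view outline of the panel mixed its face with its top edge, so its 30 mm offset across the slot means nothing. I have no independent final measure across the slot, only that the panel slid in without side force.

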